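Latch the toolbox lid down

TASK

The blue toolbox under the plywood bench shelf was left with its lid standing proud on the rubber seal. Raise the red-tipped latch lever, swing the brass wire loop over so that it hooks behind the lip of the keeper on the lid, then press the lever all the way down until it snaps past centre and stays flat against the box, pulling the lid tight. Work the latch gently, without shoving the toolbox hard, and leave the loose things on the bench where they lie.

Things in the scene. Friction and masses are not known exactly. Their poses are not given: they have to be found in the camera images.
- toolbox: Blue steel toolbox, 150 deep (x) x 240 wide (y) x 205 high, fixed on the bench under a fixed plywood shelf. Origin: foot of the middle of its front face; x points into the box, y to the left along the face, z up. The latch is in the middle of the front.
- pivot (a point): Hinge axis (along the box's y) of the lever: 16 before the front face, 130 above the bench; axes as the toolbox.
- lever (a joint): Lever angle, rad: 0 = closed, straight down along the face (stop); grows as the tip swings outward and up: 1.57 = level, 2.5 = stop, up and out. Starts at 0.9 to 1.6; friction (about 1 N at the tip) holds it where left. The loop clears the keeper's lip only above about 2.1. With the loop hooked it resists below about 1.6 (some 4 N at the tip), passes centre near 0.15, then holds at 0.
- lever_grip (a point): Middle of the lever's red plastic tip (26 wide along the box's y, 36 long, 9 thick), 85 from the pivot along the lever; the tip ends 100 from the pivot. Local -z runs along the lever to the tip; local -x is the side to press, facing away from the box when closed (surface 4.5 from this point). Steel part 24 wide. The point lies 5 to that side of the line through the pivot.
- loop (a joint): Angle of the wire loop relative to the lever, rad: 0 as when hooked and closed; -2.97 = stop, folded out on the lever. It swings nearly freely and falls by its own weight, outward on the lever or, once past upright, inward against the lid.
- loop_bar (a point): Middle of the loop's end bar (brass wire 6 thick, 52 long along the box's y). Legs at y = +-26 run 51 back to the loop's own axis, which sits on the lever, 15 from the lever pivot (lever at 0: 3.9 toward the box and 14.5 down from the pivot; it turns with the lever).
- keeper (a point): Where the bar's middle lies when hooked: in the steel channel on the lid's front, 9 before the lid face; the bar rests on a ledge (28 wide) behind an upturned lip whose inner side is 5.5 farther out, its top 4 above this point. x into the box, z up. Moves with the lid: 166 above the bench when tight, about 174 as found; the stiff seal (some 45 N to close) lifts it, only the latch holds it.
- sanding_block: Brown sanding block 62x116x34, loose bystander; origin under its centre.
- marking_gauge: Wooden marking gauge 66x220x80, loose bystander; origin under its centre.
- bar_clamp: Red bar clamp 102x343x25 lying flat, loose bystander; origin under its centre.
- tape_measure: Yellow tape measure 76x94x34, loose bystander; origin under its centre.
- block_plane: Metal block plane 52x164x57, loose bystander; origin under its centre.
- riser_edge (a point): Middle of the lower front edge of the shelf board: 300 above the bench, 20 before the box's front face; board 18 thick, 310 wide, legs at y = +-145 behind the face. A tool pointing straight down strikes it when working near the face: lean it back 35 to 45 deg, fingertips toward the box. Axes as the toolbox.

How it is judged:
On the way:
1. the loop's bar lies in the keeper's channel, behind the lip, with the lever still up (x of loop_bar in the frame of keeper above -0.006 m and z of loop_bar in the frame of keeper between -0.004 and 0.0035 m and value of joint lever above 0.5 rad), for 0.1 s.
At the end, for the whole second after the job is handed in: The lever lies down against the box (within 0.08 rad of its stop), the loop's bar sits in the keeper's channel behind the lip, and the lid is pulled down so that the keeper is within 2 mm of its tight height, all held by the latch alone (value of joint lever below 0.08 rad and z of keeper in the frame of toolbox below 0.168 m and x of loop_bar in the frame of keeper above -0.006 m and z of loop_bar in the frame of keeper between -0.004 and 0.0035 m); the robot touches nothing.
It fails at once if the robot pushes on the toolbox, its lid or its latch with more than 60 N (contact force between the arm and toolbox above 60 N).
It fails at once if a loose bystander is moved by more than 3 cm (distance of any of sanding_block, marking_gauge, bar_clamp, tape_measure, block_plane from where it was at the start of the episode above 0.03 m).
It also fails if it takes over 54 s, if anything falls off the work surface, if the arm or the gripper's body presses on something with over 40 N, if the wrist force passes 120 N, or if a joint passes its speed limit or range.

ROBOT

A 6-joint arm with a two-finger parallel gripper is mounted at the origin on a cart in front of the work surface, level with it; the furniture and walls round the work are solid. World frame = base frame: x ahead of the robot, y to its left, z up, the work surface at z = 0. Lengths are in m, angles in rad, forces in N, time in s.
With the tool pointing down it reaches from about 0.375 to 0.9 m from the base axis. Payload 3.1 kg.
Tool frame: the origin (TCP) lies between the finger pads, 19 mm behind the fingertips; this is the grasp point; z points along the fingers, y is the line along which they close (so a half turn about z gives the same grasp; the last joint's range is limited). The gripper opens to 85 mm and grips with 20 to 120 N. Pads are 22 mm wide; open, the fingers measure 114 mm over their backs; the gripper's body (76 mm by 85 mm) begins 54 mm behind the grasp point. The pads swing forward as they close: fully open they stand 13 mm farther back than shut.
Start: joints at [-1.466, 0.527, 1.433, -0, 1.181, -0.178], TCP at [0.174, -0.6, 0.25] pointing down, gripper open.
Joint ranges: [-3.08, 3.08], [-0.75, 2.2], [0.22, 2.44], [-1.43, 4.57], [0, 2.65], [-2.85, 2.85]. Speed limits (rad/s): [2.79, 2.79, 3.14, 3.14, 3.14, 3.14].

INTERFACE

Orientations are given as a unit quaternion [x, y, z, w].
In Python, from station import manip gives the robot as it stands.
- The arm moves only by the tool step_arm, never from a script. Its argument "targets" is text: rows parted by semicolons, each of 4 numbers parted by spaces: the shift along the tool's x, y, z in mm, then the turn about the tool's z in degrees. A call has 1 to 12 rows; each row is the pose to reach, as a shift and turn from the pose commanded when the call began, along the tool's axes at that moment; what a row does not reach only later rows make up. A row lasts 1/10 s, in which the tool goes at most 50 mm and 8.59 degrees, less where a joint would pass 70% of its speed; a pose out of reach is approached as far as the arm can. A call with a gripper value outside its range is refused whole. "gripper" is the closure, from 0 (fully open) to 1 (shut), set as the call begins (left out, the last holds). The fingers move at their own pace and stop on an object; "squeeze" is the grip in N (left out, the last holds). Time passes only in rows, so rows that repeat a pose let the fingers close. It gives the time, the measured TCP pose, the force, the opening and the grip force at its end, in the units of the state.
- manip.sense(): the state, without advancing time (a new reading comes with each control period).
- manip.snapshot(name): name is "scene" or "top"; returns the picture (420x560x3 uint8, red, green, blue); there is no depth.
- manip.get_calibration(name): a dict with "fov_y" (degrees; the focal length in pixels is half the picture's height over the tangent of half this angle, whatever the lens; pixels are square), "cx", "cy" (the principal point, pixels), "extrinsics" (4x4, takes a point from camera to world coordinates). Camera axes: x right, y down, z forward; pixel columns grow to the right and rows downward; lengths in m; the calibration is good to about 2 mm. A picture is of the moment at which its call begins. get_calibration takes no time and is no camera call.
- manip.sign_off(): hands the job in; it is judged then, once.
Trained networks look in the newest picture that a camera, given by its name, has taken for a name from the list of things; names that differ only in an ending like _2 or _b are one class to them, and where a whole thing is asked for, a point or a joint stands for the part that bears it (a point fixed in the world has none). Each returns a list of dicts, best first, with "p" (0 to 1); they miss things now and then, are a little off and sometimes report something else, mostly with a low value. They report only what shows in the picture. A call takes as long as a camera call.
- manip.recognise(camera, query): "position" ([column, row] in pixels, amid what is visible of it).
- manip.masks_of(camera, query): "pixels" (420x560 bool, what is visible of it) and "position" ([column, row] in pixels, amid what is visible of it).
- manip.mark_of(camera, query): "position" ([column, row] in pixels: a listed point, or the origin of a listed thing).
The state is a dict: "t": time; "q": joint angles; "qd": joint speeds; "tau": joint torques, N m; "tcp_pos": TCP position; "tool_rot": TCP orientation; "force": force on the tool from outside, world axes, zero at the start; "ft_torque": the same for the moment, N m; "finger_gap": opening from 0.0 (shut) to 1.0 (fully open); "gripper_force": force on a finger pad.
Only numpy, scipy, OpenCV 4.12 (cv2) and the standard library are available. Lean on these libraries where they do the work, as an engineer would, in place of code of your own. Each camera call takes 0.05 s, during which the arm holds its last target. There are 200 camera calls.

## Working session

There is one attempt and no reset: what is moved stays moved. The work goes in short steps, Python scripts to look and compute and a tool call to move; the robot and the scene stay as the last step left them, time stands still between calls to the robot, and variables do not carry over. Pictures are saved under pics/ and viewed, at most 10 in all, crops included, and the job is handed in when it is done.

Besides the shell and the picture viewer there is one more tool, called as name(argument=value, ...), one argument or row to a line, values as JSON. step_arm: Moves the arm, as the interface text tells. Its arguments: {"type":"object","properties":{"targets":{"type":"string"},"gripper":{"type":"number"},"squeeze":{"type":"number"}},"required":["targets"]}

```bash
mkdir -p pics
cat > h.py <<'E'
import numpy as np,cv2
from station import manip
from scipy.spatial.transform import Rotation as R
def ray(cam,px):
    c=manip.get_calibration(cam);E=np.array(c["extrinsics"]);f=210/np.tan(np.radians(c["fov_y"])/2)
    d=E[:3,:3]@np.array([(px[0]-c["cx"])/f,(px[1]-c["cy"])/f,1]);return E[:3,3],d/np.linalg.norm(d)
def proj(cam,P):
    c=manip.get_calibration(cam);E=np.array(c["extrinsics"]);f=210/np.tan(np.radians(c["fov_y"])/2)
    p=E[:3,:3].T@(np.array(P)-E[:3,3]);return np.array([c["cx"]+f*p[0]/p[2],c["cy"]+f*p[1]/p[2]])
def tri(a,b):
    o,d=zip(ray("scene",a),ray("top",b))
    A=sum(np.eye(3)-np.outer(x,x) for x in d);B=sum((np.eye(3)-np.outer(x,x))@y for x,y in zip(d,o))
    p=np.linalg.solve(A,B);return p,[np.linalg.norm(np.cross(p-y,x)) for x,y in zip(d,o)]
def snap(n,name):
    im=manip.snapshot(n);cv2.imwrite("pics/"+name,im[:,:,::-1]);return im
E
python3 - <<'E'
from h import *
np.set_printoptions(precision=4,suppress=True)
snap("scene","s0.png");snap("top","t0.png")
for c in("scene","top"):
    k=manip.get_calibration(c);print(c,k["fov_y"],k["cx"],k["cy"],np.array(k["extrinsics"]))
    for q in("toolbox","pivot","lever_grip","loop_bar","keeper","riser_edge"):
        print(q,[(np.round(r["position"],1),round(r["p"],2)) for r in manip.mark_of(c,q)[:2]])
E
```

```text
scene 47.77916982803837 282.3014177096172 207.71119555183904 [[-0.8818 -0.3092  0.3561  0.0421]
 [-0.4715  0.5638 -0.6781  0.9432]
 [ 0.0089 -0.7658 -0.643   1.1048]
 [ 0.      0.      0.      1.    ]]
toolbox [(array([225.3, 280.9]), 0.8), (array([239.4, 368.7]), 0.2)]
pivot [(array([226.9, 249. ]), 0.66)]
lever_grip [(array([260.1, 258.7]), 0.85)]
loop_bar [(array([249.5, 254.8]), 0.64)]
keeper [(array([227.4, 237.1]), 0.96), (array([260. , 260.8]), 0.27)]
riser_edge []
top 57.52735949397747 279.11922640082776 202.76197796696323 [[ 0.0124 -0.9785  0.2057  0.2618]
 [-0.9999 -0.0129 -0.0008 -0.03  ]
 [ 0.0034 -0.2056 -0.9786  1.4803]
 [ 0.      0.      0.      1.    ]]
toolbox [(array([231.1, 184.8]), 0.78)]
pivot [(array([228.5, 176. ]), 0.89)]
lever_grip [(array([236.4, 200.3]), 0.51)]
loop_bar [(array([233.4, 195.6]), 0.59)]
keeper [(array([224.2, 171.2]), 0.92)]
riser_edge [(array([221.4, 166. ]), 0.65)]
```

Run:
```python
from h import *
np.set_printoptions(precision=4,suppress=True)
a=dict(toolbox=(225.3,280.9),pivot=(226.9,249),lever_grip=(260.1,258.7),loop_bar=(249.5,254.8),keeper=(227.4,237.1))
b=dict(toolbox=(231.1,184.8),pivot=(228.5,176),lever_grip=(236.4,200.3),loop_bar=(233.4,195.6),keeper=(224.2,171.2))
for k in a: print(k,*tri(a[k],b[k]))
for k in a:
  z=dict(toolbox=0,pivot=.13,keeper=.174).get(k)
  if z is not None:
    for c,p in(("scene",a[k]),("top",b[k])):
      o,d=ray(c,p);print(k,c,o+d*(z-o[2])/d[2])
o,d=ray("top",(221.4,166));print("riser",o+d*(.3-o[2])/d[2])
im=cv2.imread("pics/s0.png");t=cv2.imread("pics/t0.png")
cv2.imwrite("pics/s0c.png",cv2.resize(im[200:310,170:330],None,fx=5,fy=5,interpolation=2))
print(manip.sense()["tool_rot"])
```

```text
toolbox [ 0.6464  0.1627 -0.0084] [np.float64(0.0007380161906029824), np.float64(0.0007380161906030586)]
pivot [0.6402 0.1544 0.1277] [np.float64(0.003601785547011514), np.float64(0.003601785547011575)]
lever_grip [0.551  0.1238 0.1053] [np.float64(0.00705465550280993), np.float64(0.007054655502810115)]
loop_bar [0.5718 0.1359 0.1192] [np.float64(0.0004894247511581468), np.float64(0.0004894247511580633)]
keeper [0.636  0.1605 0.1848] [np.float64(0.008960637525056488), np.float64(0.008960637525056367)]
toolbox scene [0.6427 0.1687 0.    ]
toolbox top [0.6436 0.1614 0.    ]
pivot scene [0.6349 0.156  0.13  ]
pivot top [0.6431 0.1553 0.13  ]
keeper scene [0.6331 0.1509 0.174 ]
keeper top [0.6481 0.1653 0.174 ]
riser [0.6281 0.1562 0.3   ]
[ 0.99   0.141 -0.     0.   ]
```

View pics/s0.png

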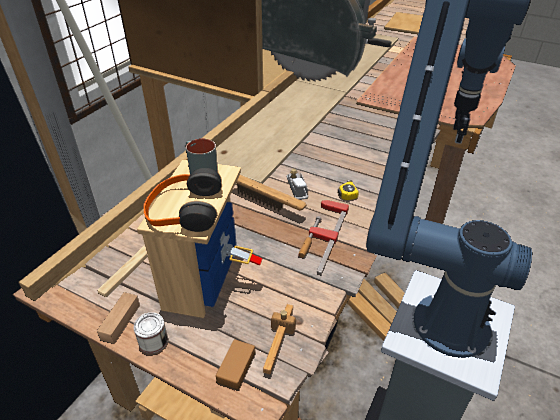

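View pics/t0.png

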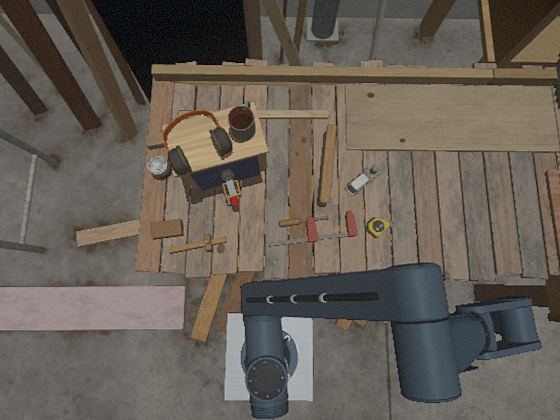

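```bash
ls; ls -la pics
```

```text
h.py
pics
total 1396
drwxr-xr-x 2 agent agent   4096 Dec  2 07:48 .
drwxr-xr-x 3 agent agent   4096 Dec  2 07:47 ..
-rw-r--r-- 1 agent agent 439328 Dec  2 07:47 s0.png
-rw-r--r-- 1 agent agent 535269 Dec  2 07:48 s0c.png
-rw-r--r-- 1 agent agent 441675 Dec  2 07:47 t0.png
```

View pics/s0c.png

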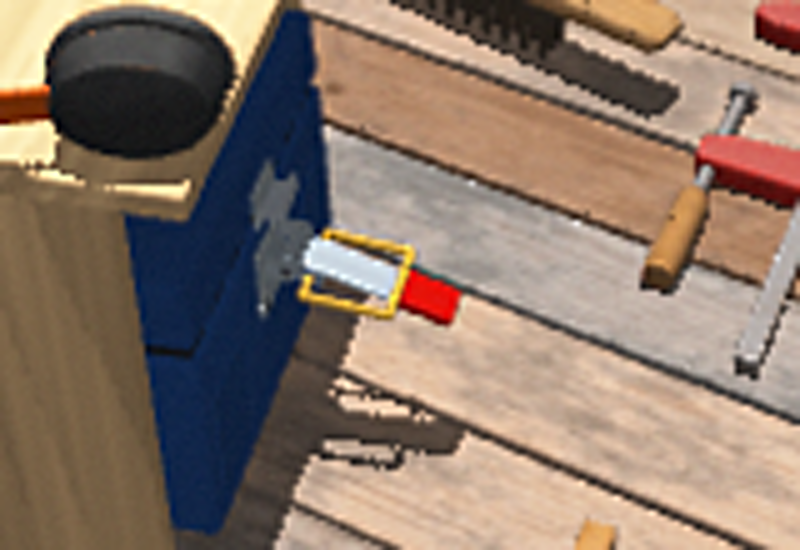

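The scene view shows the latch at about (235,250): the lever stands roughly level, its red tip is at (257,259), and the brass loop lies folded on it. The top view shows the shelf's front edge running from about (190,187) to (268,156) and the red tip at (236,203). I'll fit the box pose to these.

```bash
cat >> h.py <<'E'
def rot(yaw):return np.array([[np.cos(yaw),-np.sin(yaw),0],[np.sin(yaw),np.cos(yaw),0],[0,0,1]])
def W(p,u,v,z): # box: u before face
    return np.array([p[0],p[1],0])+rot(p[2])@np.array([-u,v,z])
def grip(th,a=5,l=85): return 16+a*np.cos(th)+l*np.sin(th), .0, 130+a*np.sin(th)-l*np.cos(th)
def axis(th): return 16-3.9*np.cos(th)+14.5*np.sin(th), 130-3.9*np.sin(th)-14.5*np.cos(th)
def bar(th,lp):
    u,z=axis(th);f=th+lp+np.pi+.061;return u+51*np.sin(f),0,z-51*np.cos(f)
def red(cam,im):
    h=cv2.cvtColor(im,cv2.COLOR_RGB2HSV);m=((h[...,0]<6)|(h[...,0]>174))&(h[...,1]>180)&(h[...,2]>90)
    n,l,s,c=cv2.connectedComponentsWithStats(m.astype(np.uint8));return [(c[i].round(1),s[i,4]) for i in range(1,n) if s[i,4]>12]
E
python3 - <<'E'
from h import *
from scipy.optimize import least_squares
np.set_printoptions(precision=4,suppress=True)
S=cv2.imread("pics/s0.png")[:,:,::-1].copy();T=cv2.imread("pics/t0.png")[:,:,::-1].copy()
print("red",red("s",S),red("t",T))
obs=[]
# detections: cam,px,kind,weight
D=[("scene",(225.3,280.9),"box",.5),("top",(231.1,184.8),"box",1),("scene",(226.9,249),"piv",1),("top",(228.5,176),"piv",1),("scene",(260.1,258.7),"grip",.6),("top",(236.4,200.3),"grip",.6),
("scene",(249.5,254.8),"bar",1),("top",(233.4,195.6),"bar",1),("scene",(227.4,237.1),"keep",.7),("top",(224.2,171.2),"keep",.7),("top",(221.4,166),"edge",.7)]
def pt(p,k):
    th=p[3]
    q=dict(box=(0,0,0),piv=(16,0,130),grip=grip(th),bar=bar(th,-2.97),keep=(9,0,174),edge=(20,0,300))[k]
    return W(p,*(np.array(q)/1000))
# shelf top front edge line pixels in top image
L=[(190,187),(268,156)]
def res(p):
    r=[w*(proj(c,pt(p,k))-np.array(x)) for c,x,k,w in D]
    a=proj("top",W(p,.02,.155,.318));b=proj("top",W(p,.02,-.155,.318))
    r.append([a[0]-L[0][0],a[1]-L[0][1]]);r.append([b[0]-L[1][0],b[1]-L[1][1]])
    return np.concatenate(r)
s=least_squares(res,[.65,.16,.37,1.4],loss="soft_l1");p=s.x;print(p,np.degrees(p[2]));print(res(p).reshape(-1,2).round(1))
np.save("p.npy",p)
for n,im in(("scene",S),("top",T)):
    x0,y0=(170,190) if n=="scene" else (170,100)
    c=cv2.resize(im[y0:y0+110,x0:x0+140],None,fx=5,fy=5,interpolation=2)[:,:,::-1].copy()
    for q,col in [((20,155,318),0),((20,-155,318),0),((20,155,300),1),((20,-155,300),1),((0,120,0),2),((0,-120,0),2),(grip(p[3]),3),(grip(p[3],5,100),3),(bar(p[3],-2.97),4),((9,0,174),1)]:
        a=(proj(n,W(p,*(np.array(q)/1000)))-[x0,y0]+.5)*5
        cv2.drawMarker(c,tuple(int(v) for v in a),[(0,255,0),(255,0,255),(255,255,0),(255,255,255),(0,0,0)][col],0,12,1)
    cv2.imwrite(f"pics/o_{n}.png",c)
a=cv2.imread("pics/o_scene.png");b=cv2.imread("pics/o_top.png")
cv2.imwrite("pics/o.png",cv2.resize(np.vstack([a,b]),(0,0),fx=.54,fy=.54) if 0 else b)
E
```

```text
red [(array([206.8, 143.9]), np.int32(19)), (array([335. , 207.3]), np.int32(31)), (array([322.2, 235.4]), np.int32(37)), (array([255.5, 259.1]), np.int32(85))] [(array([234.4, 200.3]), np.int32(52))]
[0.6457 0.1608 0.3668 1.2184] 21.01652639414309
[[  0.3  -1. ]
 [  0.2  -0.5]
 [  1.4   0.3]
 [ -0.1   3.3]
 [ -2.2  -0.5]
 [  0.    0.5]
 [  0.4   0.1]
 [  1.1   0.3]
 [ -1.8   0.7]
 [  1.4   2.1]
 [  0.5   0.2]
 [-15.5  -6. ]
 [ -0.7  -7.4]]
```

View pics/o_top.png

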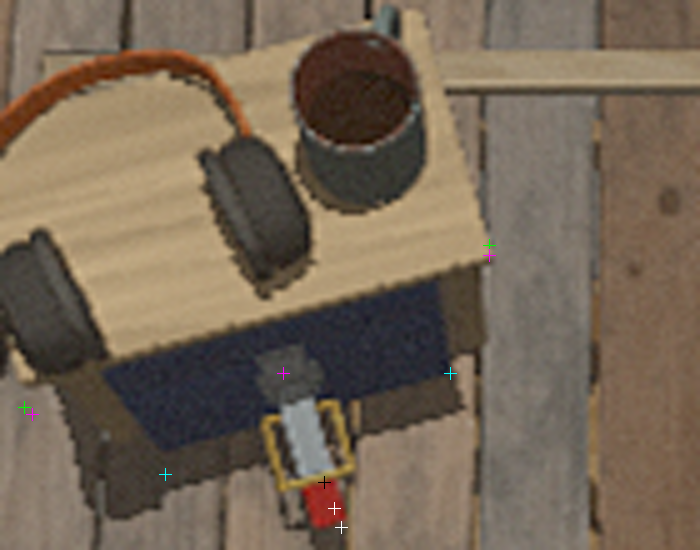

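View pics/o_scene.png

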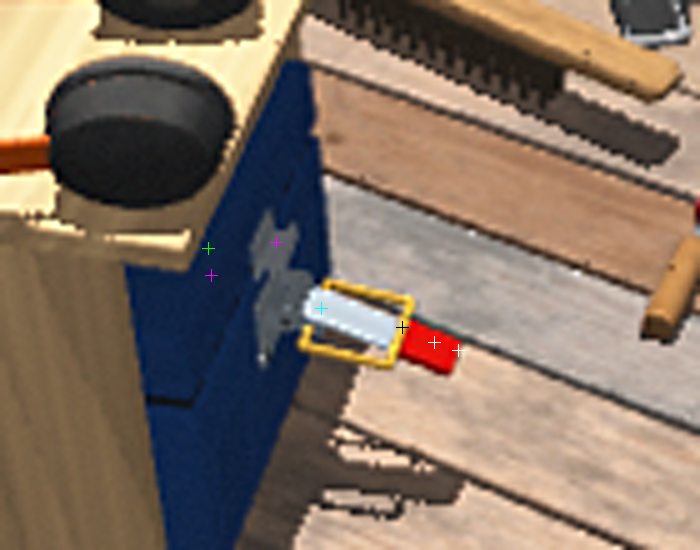

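The overlays show my guessed shelf line was wrong. The true front corners in the top view are about (174,175.3) and (268,152.4). In the scene view the near lower corner is about (207.2,243.8). I'll refit with these and the red-tip centroids.

```bash
cat > fit.py <<'E'
from h import *
from scipy.optimize import least_squares
np.set_printoptions(precision=4,suppress=True)
D=[("top",(231.1,184.8),"box",.7),("scene",(226.9,249),"piv",.5),("top",(228.5,176),"piv",.3),
("scene",(255.5,259.1),"red",1.5),("top",(234.4,200.3),"red",1.5),
("scene",(249.5,254.8),"bar",1),("top",(233.4,195.6),"bar",1),("scene",(227.4,237.1),"keep",.5),("top",(224.2,171.2),"keep",.5),
("top",(174,175.6),"c1",1),("top",(268,152.6),"c2",1),("scene",(207.4,243.8),"c3",1),("top",(203,190.2),"b1",.7),("top",(260.2,174.8),"b2",.7)]
def pt(p,k):
    th=p[3]
    q=dict(box=(0,0,0),piv=(16,0,130),red=grip(th,8,84),bar=bar(th,-2.97),keep=(9,0,174),c1=(20,155,318),c2=(20,-155,318),c3=(20,155,300),b1=(0,120,0),b2=(0,-120,0))[k]
    return W(p,*(np.array(q)/1000))
res=lambda p:np.concatenate([w*(proj(c,pt(p,k))-np.array(x)) for c,x,k,w in D])
s=least_squares(res,[.65,.16,.25,1.4],loss="soft_l1");p=s.x;print(p,np.degrees(p[2]))
for d,r in zip(D,res(p).reshape(-1,2)/np.array([[d[3]] for d in D])): print(d[0],d[2],r.round(1))
np.save("p.npy",p)
for th in(p[3],1.57,2.0,2.3,2.45):
    u,v,z=grip(th);print("th",round(th,2),"u,z",u,z,W(p,u/1e3,0,z/1e3))
E
python3 fit.py
```

```text
[0.6482 0.159  0.2826 1.2105] 16.19421678223413
top box [ 0.6 -1.1]
scene piv [ 0.9 -0.1]
top piv [0.1 2.7]
scene red [-0.2 -0.4]
top red [0.3 0.7]
scene bar [-0.5  1.2]
top bar [-0.1  0.2]
scene keep [-3.   0.4]
top keep [2.4 2.4]
top c1 [-0.4  1. ]
top c2 [ 0.7 -0.9]
scene c3 [-1.4 -0.1]
top b1 [-0.6  1.3]
top b2 [0.6 1.2]
th 1.21 u,z 97.30439100882697 104.70976467717675 [0.5547 0.1319 0.1047]
th 1.57 u,z 101.00395468275961 134.93231064424683 [0.5512 0.1308 0.1349]
th 2.0 u,z 91.20954709744723 169.9189682406355 [0.5606 0.1336 0.1699]
th 2.3 u,z 76.0535629286221 190.36198786966867 [0.5751 0.1378 0.1904]
th 2.45 u,z 66.35884341119628 198.65848010469364 [0.5844 0.1405 0.1987]
```

The fit agrees to about 1 px: box yaw 16.2°, and the tool already has that yaw, so tool x points into the box and tool y is the box's -y. The lever sits at about 1.21 rad. I'll move over the lever tip.

step_arm(
  targets="15 -16 0 0; 45 -47 0 0; 76 -80 0 0; 106 -112 0 0; 137 -144 0 0; 167 -176 0 0; 198 -209 0 0; 228 -241 0 0; 259 -273 0 0; 289 -305 0 0; 320 -337 0 0; 350 -369 0 0",
  gripper=0,
  squeeze=20,
)

```text
t: 1.9
tcp_pos: [0.4084, -0.1467, 0.2504]
tool_rot: [0.99, 0.141, 0.0, 0.0]
force: [1.2, -1.4, 0.6]
finger_gap: 0.999
gripper_force: 0.0
```

step_arm(
  targets="30 -32 5 0; 60 -64 10 0; 90 -95 20 0; 120 -127 30 0; 150 -158 40 0; 180 -190 45 0; 205 -218 50 0; 216 -228 50 0; 216 -228 50 0",
)

```text
t: 2.8
tcp_pos: [0.5521, 0.1325, 0.1999]
tool_rot: [0.99, 0.142, 0.0, 0.0]
force: [0.3, -0.5, -0.2]
finger_gap: 1.001
gripper_force: 0.0
```

```bash
cat >> h.py <<'E'
def st():
    s=manip.sense();p=np.load("p.npy");q=np.array(s["tcp_pos"]);d=rot(p[2]).T@(q-[p[0],p[1],0])
    r=R.from_quat(s["tool_rot"]).as_matrix()
    print("t",round(s["t"],2),"u,v,z mm",np.round([-d[0]*1e3,d[1]*1e3,d[2]*1e3],1),"toolx yaw rel box",round(np.degrees(np.arctan2(r[1,0],r[0,0])-p[2]),1),"F box",np.round(rot(p[2]).T@np.array(s["force"]),1),"gap",round(s["finger_gap"],2),"gf",s["gripper_force"])
E
python3 - <<'E'
from h import *
st()
E
```

```text
t 2.8 u,v,z mm [ 99.6   1.3 199.9] toolx yaw rel box 0.2 F box [ 0.1 -0.5 -0.2] gap 1.0 gf 0.0
```

step_arm(
  targets="-1 1 30 0; -1 1 60 0; -1 1 85 0; -1 1 95 0; -1 1 95 0",
)

```text
t: 3.3
tcp_pos: [0.5495, 0.1285, 0.1041]
tool_rot: [0.99, 0.14, -0.002, -0.0]
force: [0.7, -0.4, 0.4]
finger_gap: 0.998
gripper_force: 0.0
```

Run:
```python
from h import *
st()
a=snap("scene","s1.png");b=snap("top","t1.png");st()
A=cv2.resize(a[215:295,200:300],None,fx=6,fy=6,interpolation=2)
B=cv2.resize(b[155:235,190:290],None,fx=6,fy=6,interpolation=2)
cv2.imwrite("pics/v1.png",cv2.resize(np.hstack([A,B]),(800,320))[:,:,::-1])
```

```text
t 3.3 u,v,z mm [103.3  -1.8 104.1] toolx yaw rel box -0.1 F box [ 0.6 -0.5  0.4] gap 1.0 gf 0.0
t 3.4 u,v,z mm [101.4  -1.7 106. ] toolx yaw rel box -0.0 F box [0.7 1.  0.1] gap 1.0 gf 0.0
```

View pics/v1.png

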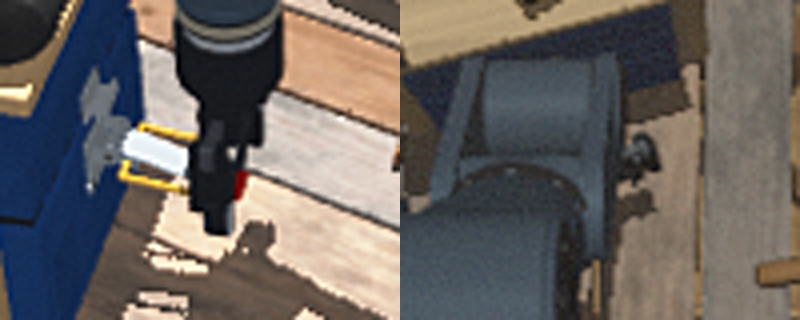

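The crop shows the open fingers either side of the red tip, which shows at about (240,185) in the crop. The loop bar is clear, just inboard of the fingers. Next I close the gripper.

step_arm(
  targets="0 0 0 0; 0 0 0 0; 0 0 0 0; 0 0 0 0; 0 0 0 0; 0 0 0 0; 0 0 0 0; 0 0 0 0",
  gripper=0.8,
  squeeze=20,
)

```text
t: 4.2
tcp_pos: [0.5506, 0.1312, 0.1053]
tool_rot: [0.99, 0.141, 0.0, -0.001]
force: [-0.8, 5.4, 1.4]
finger_gap: 0.299
gripper_force: 25.3
```

Run:
```python
from h import *
st()
```

```text
t 4.2 u,v,z mm [101.4   0.5 105.3] toolx yaw rel box -0.0 F box [0.8 5.4 1.4] gap 0.3 gf 25.300287008285522
```

step_arm(
  targets="-2 0 -6 0; -3 0 -12 0; -4 0 -19 0; -4 0 -25 0; -4 0 -32 0; -3 0 -38 0; -2 0 -45 0; -1 0 -51 0; 2 0 -58 0; 4 0 -64 0; 4 0 -64 0",
)

```text
t: 5.3
tcp_pos: [0.5539, 0.1322, 0.1692]
tool_rot: [0.99, 0.141, -0.001, -0.001]
force: [-0.3, 5.9, -1.3]
finger_gap: 0.298
gripper_force: 22.7
```

Run:
```python
from h import *
st()
```

```text
t 5.3 u,v,z mm [ 98.    0.5 169.2] toolx yaw rel box 0.0 F box [ 1.4  5.7 -1.3] gap 0.3 gf 22.66147345304489
```

step_arm(
  targets="3 0 -6 0; 6 0 -12 0; 9 0 -15 0; 12 0 -19 0; 15 0 -22 0; 18 0 -25 0; 21 0 -28 0; 21 0 -28 0",
)

```text
t: 6.1
tcp_pos: [0.5722, 0.1376, 0.1965]
tool_rot: [0.99, 0.141, -0.003, -0.001]
force: [-3.6, 5.2, -1.2]
finger_gap: 0.303
gripper_force: 22.7
```

Run:
```python
from h import *
st()
a=snap("scene","s2.png")
for q in("lever_grip","loop_bar"):print(q,[(np.round(r["position"],1),round(r["p"],2)) for r in manip.mark_of("scene",q)[:2]])
p=np.load("p.npy")
for th in(2.1,2.25,2.4):print(th,"grip",proj("scene",W(p,*np.array(grip(th))/1e3)),"bar",proj("scene",W(p,*np.array(bar(th,-2.97))/1e3)))
A=cv2.resize(a[160:280,190:310],None,fx=5,fy=5,interpolation=2);cv2.imwrite("pics/v2.png",A[:,:,::-1])
```

```text
t 6.1 u,v,z mm [ 78.9   0.6 196.5] toolx yaw rel box 0.0 F box [-2.   5.9 -1.2] gap 0.3 gf 22.66193926334381
lever_grip [(array([251.3, 238.5]), 0.63)]
loop_bar [(array([244. , 240.9]), 0.55)]
2.1 grip [250.95042009 240.84502997] bar [244.3742026  241.86954518]
2.25 grip [248.1095902 237.8289892] bar [242.05956824 239.67569764]
2.4 grip [244.77454764 235.05013462] bar [239.40365933 237.68509364]
```

View pics/v2.png

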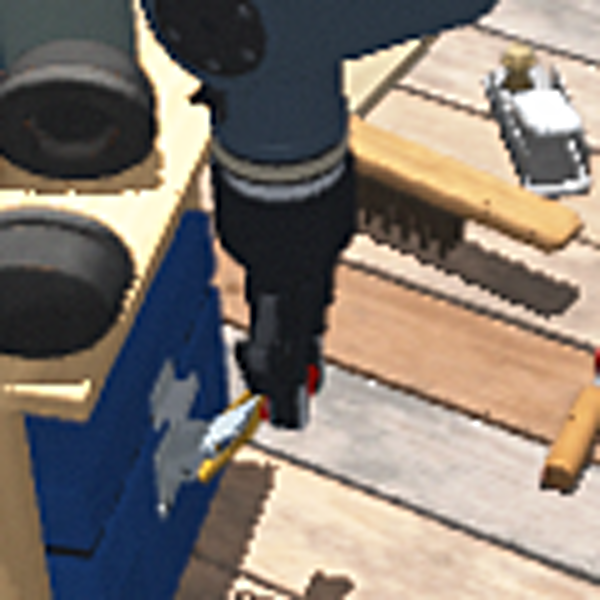

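The crop shows the lever raised to about 2.25 rad, with the loop still folded on its upper side. I'll raise it slightly more, release, back out, and turn the tool 90° so that one open finger leads.

step_arm(
  targets="3 0 -3 0; 6 0 -6 0; 6 0 -6 0",
)

```text
t: 6.55
tcp_pos: [0.5785, 0.1394, 0.2023]
tool_rot: [0.99, 0.141, -0.002, -0.001]
force: [-3.0, 5.2, -2.5]
finger_gap: 0.302
gripper_force: 22.4
```

step_arm(
  targets="0 0 0 0; 0 0 0 0; 0 0 0 0; 0 0 0 0; 0 0 0 0; -20 0 0 0; -50 0 0 0; -90 0 0 0; -90 0 0 0",
  gripper=0,
)

```text
t: 7.45
tcp_pos: [0.4869, 0.1128, 0.202]
tool_rot: [0.99, 0.141, -0.005, -0.0]
force: [0.4, 0.3, -0.6]
finger_gap: 1.003
gripper_force: 0.0
```

Run:
```python
from h import *
st();print(manip.sense()["q"])
a=snap("scene","s3.png");b=snap("top","t3.png");print(red(0,a),red(0,b))
for c in("scene","top"):
  for q in("lever_grip","loop_bar"):print(q,[(np.round(r["position"],1),round(r["p"],2)) for r in manip.mark_of(c,q)[:2]])
p=np.load("p.npy")
for c in("scene","top"):
 for th in(2.1,2.25,2.4):print(th,"red",proj(c,W(p,*np.array(grip(th,8,84))/1e3)),"bar",proj(c,W(p,*np.array(bar(th,-2.97))/1e3)))
```

```text
t 7.45 u,v,z mm [167.8   0.6 202. ] toolx yaw rel box -0.0 F box [ 0.4  0.2 -0.6] gap 1.0 gf 0.0
[ 3.93667649e-03  4.33783418e-01  1.78639320e+00 -5.06944140e-04
  9.31564000e-01  1.29255442e+00]
[(array([198.3, 140.7]), np.int32(18)), (array([208.8, 143.6]), np.int32(37)), (array([190.9, 148.1]), np.int32(23)), (array([332.9, 208. ]), np.int32(76)), (array([245.4, 236.4]), np.int32(57)), (array([321.9, 236.3]), np.int32(80))] []
lever_grip [(array([246.9, 233.7]), 0.55)]
loop_bar [(array([244.8, 241.7]), 0.52)]
lever_grip [(array([230.9, 189.9]), 0.49)]
loop_bar []
2.1 red [250.10456823 240.18163073] bar [244.3742026  241.86954518]
2.25 red [247.16492499 237.24391193] bar [242.05956824 239.67569764]
2.4 red [243.75356192 234.55897063] bar [239.40365933 237.68509364]
2.1 red [231.55896136 193.20630786] bar [230.72544541 189.32357975]
2.25 red [230.66089584 190.36478575] bar [230.03420929 187.11444763]
2.4 red [229.7045468  187.21635144] bar [229.30425268 184.69140828]
```

step_arm(
  targets="0 3 2 -8.2; 0 6 4 -16.4; 0 9 6 -24.6; 0 12 8 -32.8; 0 15 10 -41; 0 18 12 -49.2; 0 21 14 -57.4; 0 24 16 -65.6; 0 27 18 -73.8; 0 29 19 -82; 0 29 19 -90; 0 29 19 -90",
)

```text
t: 8.95
tcp_pos: [0.5032, 0.0855, 0.1839]
tool_rot: [0.6, 0.8, 0.0, 0.0]
force: [0.6, 0.1, -0.3]
finger_gap: 0.997
gripper_force: 0.0
```

step_arm(
  targets="0 10 0 0; 0 20 0 0; 0 30 0 0; 0 38 0 0; 0 38 0 0",
)

```text
t: 9.45
tcp_pos: [0.5404, 0.0965, 0.1841]
tool_rot: [0.6, 0.8, 0.001, 0.001]
force: [-0.1, 1.3, 0.5]
finger_gap: 0.998
gripper_force: 0.0
```

Run:
```python
from h import *
st()
a=snap("scene","s4.png");print(red(0,a))
A=cv2.resize(a[180:280,190:310],None,fx=6,fy=6,interpolation=2);cv2.imwrite("pics/v4.png",A[:,:,::-1])
```

```text
t 9.45 u,v,z mm [120.9 -30.  184.1] toolx yaw rel box 90.0 F box [0.3 1.2 0.5] gap 1.0 gf 0.0
[(array([196.6, 141.9]), np.int32(31)), (array([208.9, 144. ]), np.int32(33)), (array([190.1, 148.1]), np.int32(17)), (array([332.6, 208. ]), np.int32(78)), (array([245.5, 236.2]), np.int32(59)), (array([321.4, 236.2]), np.int32(81))]
```

View pics/v4.png

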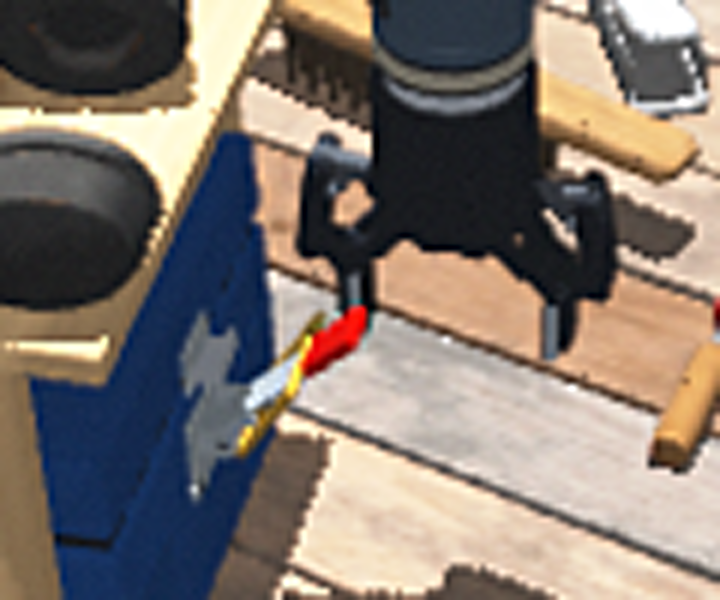

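The crop shows the leading finger just to the right of the red tip, level with the loop bar and clear of the lever. The knuckle leads the pad's back. I'll push inward now.

step_arm(
  targets="0 6 0 0; 0 12 0 0; 0 18 0 0; 0 24 0 0; 0 30 0 0; 0 35 0 0; 0 40 0 0; 0 40 0 0",
)

```text
t: 10.3
tcp_pos: [0.5784, 0.1075, 0.1845]
tool_rot: [0.6, 0.8, 0.001, 0.001]
force: [-0.9, 0.1, 4.5]
finger_gap: 1.0
gripper_force: 2.2
```

Run:
```python
from h import *
st()
a=snap("scene","s5.png");print(red(0,a))
for q in("lever_grip","loop_bar"):print(q,[(np.round(r["position"],1),round(r["p"],2)) for r in manip.mark_of("scene",q)[:2]])
p=np.load("p.npy")
for th in(2.2,2.35):
  for f in(2.6,2.9,3.1,3.3,3.5,3.6):
    u,z=axis(th);print(th,f,[proj("scene",W(p,(u+51*np.sin(f))/1e3,v,(z-51*np.cos(f))/1e3)).round(1) for v in(-.026,0,.026)])
A=cv2.resize(a[180:280,190:310],None,fx=6,fy=6,interpolation=2);cv2.imwrite("pics/v5.png",A[:,:,::-1])
```

```text
t 10.3 u,v,z mm [ 81.3 -30.  184.5] toolx yaw rel box 90.0 F box [-0.8  0.3  4.5] gap 1.0 gf 2.1812001848593354
[(array([208.7, 144.4]), np.int32(40)), (array([189.8, 148.9]), np.int32(13)), (array([332.4, 207.9]), np.int32(80)), (array([321.8, 236.3]), np.int32(81)), (array([252. , 244.1]), np.int32(69))]
lever_grip [(array([252.3, 245. ]), 0.72), (array([233.9, 368.9]), 0.41)]
loop_bar []
2.2 2.6 [array([242.9, 232.6]), array([240.4, 238.7]), array([237.9, 245.1])]
2.2 2.9 [array([238. , 230.4]), array([235.5, 236.5]), array([232.8, 242.8])]
2.2 3.1 [array([234.6, 229.5]), array([232. , 235.6]), array([229.3, 241.9])]
2.2 3.3 [array([231.2, 229.1]), array([228.5, 235.2]), array([225.8, 241.5])]
2.2 3.5 [array([227.9, 229.3]), array([225.2, 235.4]), array([222.5, 241.6])]
2.2 3.6 [array([226.4, 229.5]), array([223.7, 235.6]), array([220.9, 241.9])]
2.35 2.6 [array([242.6, 232. ]), array([240.1, 238.2]), array([237.5, 244.5])]
2.35 2.9 [array([237.7, 229.8]), array([235.1, 235.9]), array([232.5, 242.2])]
2.35 3.1 [array([234.2, 228.9]), array([231.6, 235. ]), array([228.9, 241.3])]
2.35 3.3 [array([230.8, 228.5]), array([228.2, 234.6]), array([225.4, 240.9])]
2.35 3.5 [array([227.6, 228.7]), array([224.9, 234.8]), array([222.1, 241.1])]
2.35 3.6 [array([226.1, 229. ]), array([223.3, 235.1]), array([220.5, 241.3])]
```

View pics/v5.png

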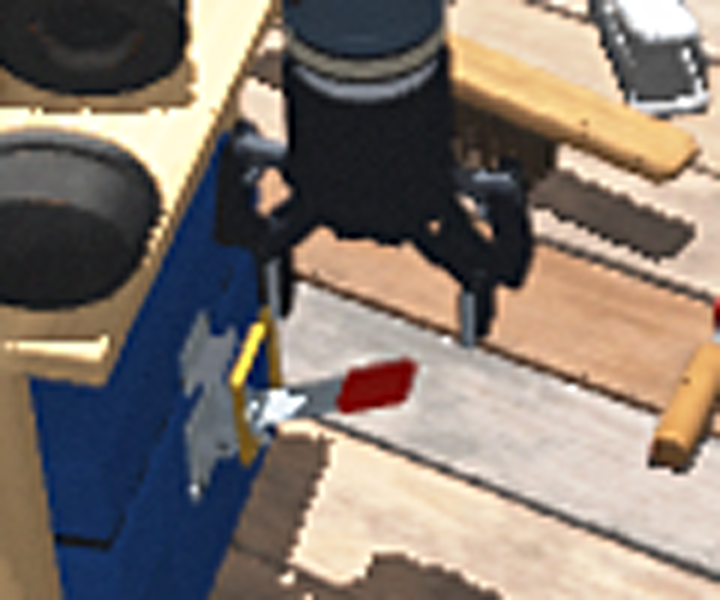

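The crop shows the loop standing nearly upright, its bar running from about (268,318) to (240,385). The lever dropped to about 1.95 during the push. I'll nudge the loop past upright, and afterwards raise the lever again so that the bar clears the lip.

step_arm(
  targets="0 3 0 0; 0 6 0 0; 0 9 0 0; 0 11 0 0; 0 11 0 0",
)

```text
t: 10.95
tcp_pos: [0.5873, 0.1104, 0.1834]
tool_rot: [0.6, 0.8, -0.0, -0.001]
force: [-0.5, -0.3, -0.3]
finger_gap: 0.998
gripper_force: 0.0
```

Run:
```python
from h import *
st()
a=snap("scene","s6.png");print(red(0,a)[-3:])
A=cv2.resize(a[200:270,200:290],None,fx=6,fy=6,interpolation=2);cv2.imwrite("pics/v6.png",A[:,:,::-1])
h=cv2.cvtColor(a,cv2.COLOR_RGB2HSV);m=(h[...,0]>19)&(h[...,0]<28)&(h[...,1]>170);m[:, :210]=0;m[:,275:]=0;m[:215]=0;m[275:]=0
ys,xs=np.nonzero(m);print(len(xs),xs.min(),xs.max(),ys.min(),ys.max());[print(r,xs[ys==r]) for r in range(ys.min(),ys.max()+1,2) if (ys==r).any()]
```

```text
t 10.95 u,v,z mm [ 72.  -29.7 183.4] toolx yaw rel box 90.0 F box [-0.5 -0.1 -0.3] gap 1.0 gf 0.0
[(array([332.5, 207.9]), np.int32(79)), (array([321.9, 236.3]), np.int32(81)), (array([252.8, 245.2]), np.int32(70))]
36 225 235 232 256
232 [230]
234 [229 230]
236 [228 229 233]
238 [228 233]
240 [227 234]
242 [226 235]
244 [225 235]
248 [227]
250 [228]
254 [230 231]
256 [230 231]
```

The brass pixels now run from (230,232) to (225,244) and the contact force is near zero, so the loop has fallen inward onto the lip. I'll back out, turn the tool back, and estimate the lever angle.

step_arm(
  targets="0 -20 0 0; 0 -50 0 0; 0 -80 0 0; 0 -100 0 0; 0 -100 0 0",
)

```text
t: 11.5
tcp_pos: [0.4879, 0.0823, 0.1836]
tool_rot: [0.601, 0.8, -0.001, -0.002]
force: [0.7, 0.4, 0.2]
finger_gap: 0.998
gripper_force: 0.0
```

step_arm(
  targets="3 0 0 8.2; 6 0 0 16.4; 9 0 0 24.6; 12 0 0 32.8; 15 0 0 41; 18 0 0 49.2; 21 0 0 57.4; 24 0 0 65.6; 27 0 0 73.8; 30 0 0 82; 30 0 0 90; 30 0 0 90",
)

```text
t: 12.7
tcp_pos: [0.4845, 0.1116, 0.1841]
tool_rot: [0.99, 0.141, 0.001, 0.0]
force: [0.7, -0.1, 0.6]
finger_gap: 0.999
gripper_force: 0.0
```

```bash
cat >> h.py <<'E'
def look():
    from scipy.optimize import least_squares
    p=np.load("p.npy");a=manip.snapshot("scene");r=red(0,a)
    c=[x for x in r if 215<x[0][0]<290 and 220<x[0][1]<300];print("red",c)
    if c:
        s=least_squares(lambda t:proj("scene",W(p,*np.array(grip(t[0],8,84))/1e3))-c[0][0],[1.6]);th=s.x[0];print("theta",th.round(3),s.fun.round(1),"u,z grip",np.round(grip(th),1))
    h=cv2.cvtColor(a,cv2.COLOR_RGB2HSV);m=(h[...,0]>19)&(h[...,0]<28)&(h[...,1]>170);m[:, :210]=0;m[:,275:]=0;m[:215]=0;m[275:]=0
    ys,xs=np.nonzero(m);print("brass",[(q,list(xs[ys==q])) for q in range(ys.min(),ys.max()+1,2) if (ys==q).any()])
    print("keeper bar proj loose",[proj("scene",W(p,.009,v,.174)).round(1) for v in(.026,0,-.026)],"on lip",proj("scene",W(p,.019,.026,.179)).round(1))
    print("loop_bar",[(np.round(r["position"],1),round(r["p"],2)) for r in manip.mark_of("scene","loop_bar")[:1]],"keeper",[(np.round(r["position"],1),round(r["p"],2)) for r in manip.mark_of("scene","keeper")[:1]])
    return a
E
python3 - <<'E'
from h import *
st();look()
E
```

```text
t 12.7 u,v,z mm [1.704e+02 1.000e-01 1.841e+02] toolx yaw rel box 0.0 F box [ 0.6 -0.3  0.6] gap 1.0 gf 0.0
red [(array([253.1, 244.9]), np.int32(76))]
theta 1.883 [ 0.3 -0.2] u,z grip [ 95.4   0.  160.8]
brass [(231, [np.int64(231)]), (233, [np.int64(230), np.int64(231)]), (235, [np.int64(229), np.int64(232)]), (237, [np.int64(228), np.int64(233)]), (239, [np.int64(227), np.int64(234)]), (241, [np.int64(226), np.int64(227)]), (243, [np.int64(225), np.int64(226), np.int64(235)]), (245, [np.int64(226)]), (249, [np.int64(228)]), (251, [np.int64(228)]), (253, [np.int64(232)]), (255, [np.int64(230), np.int64(231), np.int64(232)])]
keeper bar proj loose [array([221.6, 243.8]), array([224.4, 237.5]), array([227.1, 231.4])] on lip [224.9 243.1]
loop_bar [(array([229.5, 236.7]), 0.48)] keeper [(array([225.1, 237.3]), 0.55)]
```

step_arm(
  targets="20 0 10 0; 50 0 20 0; 72 0 22 0; 72 0 22 0",
)

```text
t: 13.25
tcp_pos: [0.5558, 0.1317, 0.1617]
tool_rot: [0.99, 0.142, 0.002, 0.0]
force: [-0.2, -0.0, 0.5]
finger_gap: 1.0
gripper_force: 0.0
```

step_arm(
  targets="0 0 0 0; 0 0 0 0; 0 0 0 0; 0 0 0 0; 0 0 0 0; 0 0 0 0; 0 0 0 0; 0 0 0 0",
  gripper=0.8,
  squeeze=20,
)

```text
t: 14.05
tcp_pos: [0.5513, 0.1315, 0.162]
tool_rot: [0.99, 0.141, -0.001, -0.0]
force: [-3.2, 2.4, 2.7]
finger_gap: 0.294
gripper_force: 24.6
```

Run:
```python
from h import *
st()
for t in (1.883,2.0,2.1,2.2,2.3,2.35,2.4): print(t,np.round(np.array(grip(t,5,88))-np.array(grip(1.883,5,88)),1))
```

```text
t 14.05 u,v,z mm [100.6   0.6 162. ] toolx yaw rel box 0.0 F box [-2.4  3.2  2.7] gap 0.29 gf 24.573906362056732
1.883 [0. 0. 0.]
2.0 [-4.3  0.   9.4]
2.1 [-8.8  0.  17. ]
2.2 [-14.   0.  24.]
2.3 [-19.9   0.   30.6]
2.35 [-23.1   0.   33.6]
2.4 [-26.5   0.   36.5]
```

step_arm(
  targets="2 0 -5 0; 4 0 -9 0; 7 0 -13 0; 9 0 -17 0; 12 0 -21 0; 14 0 -24 0; 17 0 -27 0; 20 0 -31 0; 23 0 -34 0; 26 0 -36 0; 26 0 -36 0; 26 0 -36 0",
)

```text
t: 15.25
tcp_pos: [0.5777, 0.1393, 0.1985]
tool_rot: [0.99, 0.141, 0.001, -0.001]
force: [-1.5, 6.2, -3.3]
finger_gap: 0.301
gripper_force: 24.3
```

Run:
```python
from h import *
st();look()
```

```text
t 15.25 u,v,z mm [ 73.1   0.7 198.5] toolx yaw rel box -0.0 F box [ 0.3  6.4 -3.3] gap 0.3 gf 24.287973046302795
red []
brass [(230, [np.int64(225)]), (238, [np.int64(222), np.int64(231)]), (240, [np.int64(220), np.int64(221), np.int64(234)]), (242, [np.int64(220)]), (246, [np.int64(222), np.int64(223)]), (248, [np.int64(224)]), (252, [np.int64(227), np.int64(231)]), (254, [np.int64(230)])]
keeper bar proj loose [array([221.6, 243.8]), array([224.4, 237.5]), array([227.1, 231.4])] on lip [224.9 243.1]
loop_bar [(array([320.6, 236.3]), 0.73)] keeper [(array([228.3, 236.8]), 0.84)]
```

The brass bar now runs from (225,230) to (220,242), about 5 px farther in, so it is behind the lip. Next I lower the lever in the grip, in stages.

step_arm(
  targets="-4 0 4 0; -8 0 7 0; -11 0 11 0; -14 0 16 0; -18 0 21 0; -21 0 26 0; -23 0 31 0; -25 0 36 0; -27 0 42 0; -29 0 48 0; -29 0 48 0",
)

```text
t: 16.5
tcp_pos: [0.5504, 0.1311, 0.1515]
tool_rot: [0.99, 0.141, 0.002, -0.0]
force: [-5.6, 5.3, 4.3]
finger_gap: 0.301
gripper_force: 26.4
```

Run:
```python
from h import *
st();a=look()
cv2.imwrite("pics/v7.png",cv2.resize(a[200:280,190:290],None,fx=7,fy=7,interpolation=2)[:,:,::-1])
```

```text
t 16.5 u,v,z mm [101.7   0.5 151.5] toolx yaw rel box 0.0 F box [-3.9  6.6  4.3] gap 0.3 gf 26.419313549995422
red []
brass [(233, [np.int64(225), np.int64(226)]), (235, [np.int64(225)]), (237, [np.int64(224)]), (239, [np.int64(223), np.int64(231)]), (241, [np.int64(222)]), (243, [np.int64(221), np.int64(234), np.int64(235)]), (245, [np.int64(220)]), (247, [np.int64(222)]), (249, [np.int64(223), np.int64(224)]), (251, [np.int64(226)]), (253, [np.int64(227)]), (255, [np.int64(229), np.int64(230), np.int64(231), np.int64(232)])]
keeper bar proj loose [array([221.6, 243.8]), array([224.4, 237.5]), array([227.1, 231.4])] on lip [224.9 243.1]
loop_bar [(array([224.6, 238.4]), 0.61)] keeper [(array([228.3, 236.8]), 0.79)]
```

View pics/v7.png

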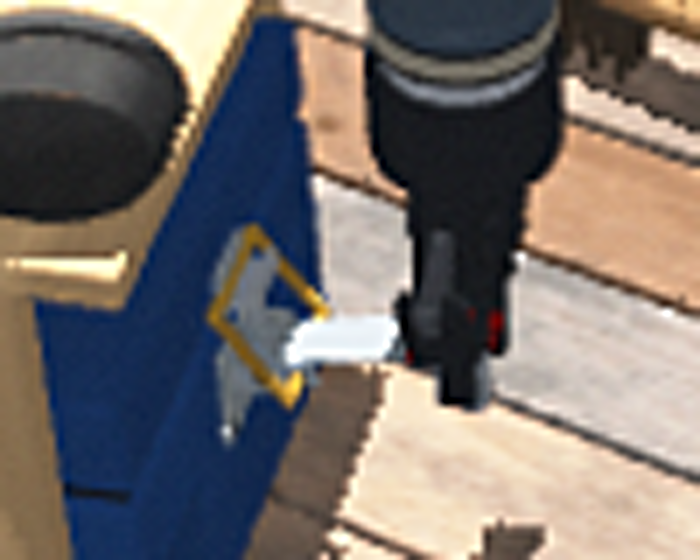

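The crop shows the bar lying in the keeper channel: the brass runs (226,232) to (220.5,244.5), and the predicted seat is (227,231) to (221.6,244). I'll keep lowering.

step_arm(
  targets="-1 0 7 0; -2 0 13 0; -2 0 19 0; -2 0 25 0; -2 0 31 0; -1 0 37 0; 0 0 43 0; 2 0 48 0; 4 0 53 0; 6 0 58 0; 9 0 64 0; 9 0 64 0",
)

```text
t: 17.85
tcp_pos: [0.5584, 0.1335, 0.0869]
tool_rot: [0.99, 0.141, 0.0, -0.0]
force: [-5.4, 4.9, 2.6]
finger_gap: 0.295
gripper_force: 31.6
```

Run:
```python
from h import *
st();a=look()
```

```text
t 17.85 u,v,z mm [93.3  0.6 86.9] toolx yaw rel box 0.0 F box [-3.8  6.2  2.6] gap 0.3 gf 31.601206362247467
red []
brass [(234, [np.int64(226)]), (236, [np.int64(226)]), (238, [np.int64(225)]), (240, [np.int64(224)]), (242, [np.int64(223), np.int64(231)]), (244, [np.int64(222)]), (246, [np.int64(221), np.int64(234), np.int64(235)]), (254, [np.int64(226)]), (256, [np.int64(227), np.int64(231)]), (258, [np.int64(229), np.int64(230)])]
keeper bar proj loose [array([221.6, 243.8]), array([224.4, 237.5]), array([227.1, 231.4])] on lip [224.9 243.1]
loop_bar [(array([223.7, 240.2]), 0.47)] keeper [(array([223.4, 237.4]), 0.98)]
```

Lever at about 1.0 and the lid is coming down. Before switching to the finger-back press, I check where the bystanders are relative to the low sweep.

Run:
```python
from h import *
p=np.load("p.npy")
for px in((227,238),(227,245),(221,248),(278,222),(268,245),(307,215)):
    for z in(.0,.04):
        o,d=ray("top",px);P=o+d*(z-o[2])/d[2];b=rot(p[2]).T@(P-[p[0],p[1],0]);print(px,z,"u,v",(-b[0]*1e3).round(),(b[1]*1e3).round())
for t in (1.0,1.2,1.4,1.5): print(t,np.round(np.array(grip(t,5,88))-np.array(grip(1.0,5,88)),1))
```

```text
(227, 238) 0.0 u,v 206.0 70.0
(227, 238) 0.04 u,v 212.0 67.0
(227, 245) 0.0 u,v 232.0 77.0
(227, 245) 0.04 u,v 238.0 73.0
(221, 248) 0.0 u,v 238.0 102.0
(221, 248) 0.04 u,v 243.0 97.0
(278, 222) 0.0 u,v 198.0 -137.0
(278, 222) 0.04 u,v 204.0 -135.0
(268, 245) 0.0 u,v 275.0 -76.0
(268, 245) 0.04 u,v 279.0 -76.0
(307, 215) 0.0 u,v 202.0 -254.0
(307, 215) 0.04 u,v 208.0 -249.0
1.0 [0. 0. 0.]
1.2 [ 7.1  0.  16.1]
1.4 [10.8  0.  33.3]
1.5 [11.4  0.  42.1]
```

The low sweep is clear of all bystanders. I'll ease the lever back to about 1.5, release, and lift.

step_arm(
  targets="-3 0 -7 0; -6 0 -14 0; -8 0 -20 0; -10 0 -27 0; -11 0 -34 0; -11 0 -41 0; -11 0 -41 0",
)

```text
t: 18.7
tcp_pos: [0.55, 0.131, 0.1292]
tool_rot: [0.99, 0.141, 0.003, -0.0]
force: [-1.9, 6.7, 2.2]
finger_gap: 0.298
gripper_force: 29.0
```

step_arm(
  targets="0 0 0 0; 0 0 0 0; 0 0 0 0; 0 0 0 0; 0 0 0 0; -15 0 -20 0; -30 0 -40 0; -48 0 -60 0; -48 0 -60 0",
  gripper=0,
)

```text
t: 19.6
tcp_pos: [0.5005, 0.1163, 0.1889]
tool_rot: [0.99, 0.141, 0.001, 0.0]
force: [0.9, -0.5, -0.4]
finger_gap: 1.001
gripper_force: 0.0
```

step_arm(
  targets="0 0 0 -8.2; 0 0 0 -16.4; 0 0 0 -24.6; 0 0 0 -32.8; 0 0 0 -41; 0 0 0 -49.2; 0 0 0 -57.4; 0 0 0 -65.6; 0 0 0 -73.8; 0 0 0 -82; 0 0 0 -90; 0 0 0 -90",
)

```text
t: 20.8
tcp_pos: [0.5019, 0.1166, 0.1863]
tool_rot: [0.601, 0.8, -0.0, -0.0]
force: [0.7, -0.6, -0.1]
finger_gap: 0.998
gripper_force: 0.0
```

Run:
```python
from h import *
st();a=look()
```

```text
t 20.8 u,v,z mm [152.2   0.  186.3] toolx yaw rel box 90.0 F box [ 0.5 -0.8 -0.1] gap 1.0 gf 0.0
red [(array([254. , 247.1]), np.int32(77))]
theta 1.783 [ 0.5 -0.2] u,z grip [ 98.    0.  152.8]
brass [(233, [np.int64(225), np.int64(226)]), (235, [np.int64(225)]), (237, [np.int64(224)]), (239, [np.int64(231)]), (241, [np.int64(222), np.int64(233), np.int64(234)]), (243, [np.int64(221), np.int64(235)]), (245, [np.int64(220), np.int64(221)]), (249, [np.int64(223)]), (253, [np.int64(227)]), (255, [np.int64(229), np.int64(230), np.int64(231), np.int64(232)]), (257, [np.int64(231)])]
keeper bar proj loose [array([221.6, 243.8]), array([224.4, 237.5]), array([227.1, 231.4])] on lip [224.9 243.1]
loop_bar [(array([225.1, 238.9]), 0.45)] keeper [(array([224.2, 238. ]), 0.67)]
```

Loop still hooked, lever at 1.78. I press down with the leading finger's inner corner.

step_arm(
  targets="0 -1 8 0; 0 -2 16 0; 0 -3 24 0; 0 -4 32 0; 0 -4 40 0; 0 -4 40 0",
)

```text
t: 21.55
tcp_pos: [0.497, 0.1155, 0.1458]
tool_rot: [0.601, 0.8, -0.0, -0.001]
force: [-1.0, -0.2, 0.4]
finger_gap: 1.001
gripper_force: 0.8
```

Run:
```python
from h import *
st();a=look()
```

```text
t 21.55 u,v,z mm [157.3   0.4 145.8] toolx yaw rel box 90.0 F box [-1.   0.1  0.4] gap 1.0 gf 0.7939408533275127
red [(array([254.3, 252.9]), np.int32(59))]
theta 1.508 [ 1.7 -0.1] u,z grip [101.1   0.  129.7]
brass [(234, [np.int64(225), np.int64(226)]), (236, [np.int64(225)]), (238, [np.int64(224), np.int64(230)]), (240, [np.int64(223), np.int64(231)]), (242, [np.int64(222)]), (244, [np.int64(221), np.int64(235)]), (246, [np.int64(220), np.int64(221)]), (248, [np.int64(222)]), (252, [np.int64(225), np.int64(226)]), (254, [np.int64(232)]), (256, [np.int64(230), np.int64(231), np.int64(232)])]
keeper bar proj loose [array([221.6, 243.8]), array([224.4, 237.5]), array([227.1, 231.4])] on lip [224.9 243.1]
loop_bar [(array([226.5, 239. ]), 0.64)] keeper [(array([227.6, 239.5]), 0.75)]
```

step_arm(
  targets="0 0 6 0; 0 0 12 0; 0 1 18 0; 0 2 24 0; 0 3 31 0; 0 5 37 0; 0 7 42 0; 0 10 48 0; 0 14 55 0; 0 19 62 0; 0 19 62 0",
)

```text
t: 22.8
tcp_pos: [0.5171, 0.1211, 0.0839]
tool_rot: [0.6, 0.8, 0.001, 0.0]
force: [-0.1, -0.8, -0.9]
finger_gap: 1.003
gripper_force: 0.0
```

Run:
```python
from h import *
st();a=look()
cv2.imwrite("pics/v8.png",cv2.resize(a[200:290,190:310],None,fx=6,fy=6,interpolation=2)[:,:,::-1])
```

```text
t 22.8 u,v,z mm [136.4   0.2  83.9] toolx yaw rel box 90.0 F box [-0.3 -0.8 -0.9] gap 1.0 gf 0.0015582605060160404
red [(array([249.4, 265.8]), np.int32(46))]
theta 0.74 [0. 0.] u,z grip [77.   0.  70.6]
brass [(235, [np.int64(226)]), (237, [np.int64(225)]), (241, [np.int64(230)]), (243, [np.int64(231)]), (247, [np.int64(221), np.int64(233), np.int64(234)]), (253, [np.int64(224)]), (257, [np.int64(230)]), (259, [np.int64(228), np.int64(229)])]
keeper bar proj loose [array([221.6, 243.8]), array([224.4, 237.5]), array([227.1, 231.4])] on lip [224.9 243.1]
loop_bar [(array([222.5, 241.2]), 0.44)] keeper [(array([228.1, 240.9]), 0.72)]
```

step_arm(
  targets="0 4 5 0; 0 8 9 0; 0 12 13 0; 0 17 17 0; 0 22 20 0; 0 26 23 0; 0 31 26 0; 0 36 28 0; 0 42 30 0; 0 42 30 0",
)

```text
t: 23.95
tcp_pos: [0.555, 0.1325, 0.0543]
tool_rot: [0.6, 0.8, -0.001, -0.001]
force: [-2.3, 0.7, -0.6]
finger_gap: 1.001
gripper_force: 0.0
```

Run:
```python
from h import *
st();a=look()
```

```text
t 23.95 u,v,z mm [96.8  0.5 54.3] toolx yaw rel box 90.0 F box [-2.   1.3 -0.6] gap 1.0 gf 0.0
red [(array([231.8, 270.3]), np.int32(39))]
theta -0.009 [ 0.1 -1.1] u,z grip [20.2  0.  45. ]
brass [(234, [np.int64(226)]), (236, [np.int64(226)]), (238, [np.int64(225)]), (240, [np.int64(224)]), (242, [np.int64(223)]), (244, [np.int64(222)]), (246, [np.int64(221)]), (248, [np.int64(221)]), (250, [np.int64(222)]), (252, [np.int64(222)]), (256, [np.int64(224)]), (258, [np.int64(224), np.int64(225)])]
keeper bar proj loose [array([221.6, 243.8]), array([224.4, 237.5]), array([227.1, 231.4])] on lip [224.9 243.1]
loop_bar [(array([226.4, 240.3]), 0.43)] keeper [(array([224.5, 239.6]), 0.78)]
```

It appears to have snapped. I'll press a little further to confirm contact, then retreat.

step_arm(
  targets="0 4 0 0; 0 8 1 0; 0 12 2 0; 0 16 2 0; 0 16 2 0",
)

```text
t: 24.6
tcp_pos: [0.5532, 0.1354, 0.0493]
tool_rot: [0.6, 0.8, -0.014, -0.015]
force: [-27.0, -7.8, 1.3]
finger_gap: 1.003
gripper_force: 0.0
```

step_arm(
  targets="0 1 0 0; 0 2 0 0; 0 3 0 0; 0 3 0 0",
)

```text
t: 25.0
tcp_pos: [0.553, 0.1353, 0.0489]
tool_rot: [0.6, 0.8, -0.016, -0.017]
force: [-32.0, -12.7, 5.6]
finger_gap: 0.998
gripper_force: 0.0
```

Contact is firm at about 33 N, under the 60 N limit. I'm backing off.

step_arm(
  targets="0 -8 0 0; 0 -20 0 0; 0 -45 0 0; 0 -80 0 0; 0 -80 -30 0; 0 -80 -60 0; 0 -80 -60 0",
)

```text
t: 25.7
tcp_pos: [0.5013, 0.1156, 0.1167]
tool_rot: [0.6, 0.8, 0.003, 0.004]
force: [0.5, 0.4, -0.2]
finger_gap: 1.0
gripper_force: 0.0
```

Run:
```python
from h import *
st();a=look()
p=np.load("p.npy")
for t in(0,.1,.2,.3):print(t,proj("scene",W(p,*np.array(grip(t,8,84))/1e3)).round(1))
print("tight",[proj("scene",W(p,.009,v,.166)).round(1) for v in(.026,0,-.026)])
for c in("scene",):print([(np.round(r["position"],1),round(r["p"],2)) for r in manip.mark_of(c,"lever_grip")[:1]])
A=cv2.imread("pics/s0.png")[215:290,195:275];B=a[215:290,195:275][:,:,::-1]
cv2.imwrite("pics/v9.png",cv2.resize(np.hstack([A,B]),(800,375),interpolation=2))
```

```text
t 25.7 u,v,z mm [153.2  -0.7 116.7] toolx yaw rel box 90.0 F box [ 0.6  0.2 -0.2] gap 1.0 gf 0.0
red [(array([231.8, 270.3]), np.int32(39))]
theta -0.009 [ 0.1 -1.1] u,z grip [20.2  0.  45. ]
brass [(234, [np.int64(226)]), (236, [np.int64(226)]), (238, [np.int64(225)]), (240, [np.int64(224)]), (242, [np.int64(223)]), (244, [np.int64(222)]), (246, [np.int64(221)]), (250, [np.int64(222)]), (252, [np.int64(222)]), (256, [np.int64(224)]), (258, [np.int64(224), np.int64(225)])]
keeper bar proj loose [array([221.6, 243.8]), array([224.4, 237.5]), array([227.1, 231.4])] on lip [224.9 243.1]
loop_bar [(array([226.3, 240.4]), 0.6)] keeper [(array([225.2, 238.7]), 0.9)]
0 [232.2 269.2]
0.1 [234.8 269.3]
0.2 [237.4 269.3]
0.3 [239.9 269.1]
tight [array([221.8, 245.9]), array([224.6, 239.6]), array([227.3, 233.5])]
[(array([232.6, 272.6]), 0.76)]
```

The lever's red tip reads (231.8,270.3), and theta = 0 predicts (232.2,269.2). It did not change after the press or after backing away. The bar lies at the tight-keeper height and the arm is clear, so I'm handing in.

```bash
python3 -c "
from station import manip
print(manip.sign_off())"
```

```text
the job is handed in; nothing more can be done
None
```

The job is handed in at about 26 s of the 54 s allowed: the last camera readings show the loop hooked behind the keeper's lip, the lever flat against the box and the lid at its tight height, with the arm clear; the hardest push was about 35 N, the bystanders' final positions were not re-measured, and the sign-off returned no verdict.

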